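# Flip a glaze test tile over the edge of a board

## Task

Turn the glaze test tile that lies on the table in front of the thin plywood board face down onto the board without picking it up, so that its back can be numbered: with the fingertips, push it flat along the table until its far end meets the board's front edge, then work its near end up against that edge until the tile tips up on end and flips over, and leave it lying flat on the board, glazed side down. Do not pinch, lift or carry the tile, and leave the two tiles already on the board, the clay stamp and the tumbler where they stand.

Things in the scene. Friction and masses are not known exactly. Their poses are not given: they have to be found in the camera images.
- tile_center (a point): Centre (4 mm above the underside) of the loose ceramic test tile lying alone on the table before the board: 55 mm long (x), 40 wide (y), 8 thick (z, up out of the glazed face), about 40 g. Far half glazed, near half bare with a label; back plain. Fingertips pressed on its near end drag it up by friction. At first x points at the board within 0.2 rad, the far end 20 to 60 mm from the board's edge.
- edge (a point): Middle of the top front edge of the plywood board, 6 mm above the table. The board is 140 mm deep, 260 wide, 6 thick, screwed down: it does not move. x points level across the board, square to the edge, away from the robot's side (the board covers x 0 to 140, y -130 to 130 mm here); y along the edge, z up from the board's top. The tile starts within 30 mm of the x line.
- board: The same plywood board, origin under its centre on the table, axes as point edge.
- turned_tile_a: A tile of the same size, already face down on the board towards its left end, about 95 mm along the edge from the middle; to be left alone. Origin at the centre of its (now upper) back, z down out of its glazed face.
- turned_tile_b: The same, towards the right end of the board, to be left alone.
- stamp: Small bare-clay stamp, shaped like a dumb-bell, 23 mm across, 50 mm high, standing on the table about 145 mm to one side of the middle of the tile's run; origin at the centre of its underside. To be left alone.
- tumbler: Pale green ceramic tumbler, 65 mm across, 84 mm high, standing on the table about 145 mm to the other side; origin at the centre of its underside. To be left alone.
There are look-alikes about, which are no part of the job. Leave any pink look-alike of the part that bears tile_center alone.

How it is judged:
On the way, in this order (a step that is already met when the one before it is completed fails the run):
1. the tile, still flat and glaze up, has been pushed along the table to the board's front edge (far end within about 6 mm of it) (x of tile_center in the frame of edge between -0.034 and -0.015 m and angle between tile_center's own z axis and vertical below 0.2 rad and height (world z) of tile_center below 0.009 m), for 0.05 s.
2. the tile stands tipped up on end at the board's edge (x of tile_center in the frame of edge between -0.03 and 0.035 m and angle between tile_center's own z axis and vertical between 1 and 2.1 rad), for 0.04 s.
At the end, for the whole second after the job is handed in: The tile lies at rest, flat (within 8 degrees) with its glazed side down on the board, its centre 3 to 90 mm past the board's front edge and within 80 mm of the board's middle line; it may overhang the edge (angle between tile_center's own z axis and vertical above 3 rad and x of tile_center in the frame of edge between 0.003 and 0.09 m and y of tile_center in the frame of edge between -0.08 and 0.08 m and z of tile_center in the frame of edge between 0 and 0.008 m and linear speed of tile below 0.01 m/s and angular speed of tile below 0.1 rad/s); the robot touches nothing.
It fails at once if the tile is lifted (its centre more than 55 mm above the table) (height (world z) of tile_center above 0.055 m).
It fails at once if the tile is raised while away from the board's edge (height (world z) of tile_center above 0.018 m and x of tile_center in the frame of edge below -0.045 m).
It fails at once if the tile is carried in over the board (height (world z) of tile_center above 0.035 m and x of tile_center in the frame of edge above 0.045 m).
It fails at once if the tile is taken between the fingers (x of the grasp point in the frame of tile_center between -0.024 and 0.024 m and y of the grasp point in the frame of tile_center between -0.016 and 0.016 m and z of the grasp point in the frame of tile_center between -0.006 and 0.018 m).
It fails at once if a tile on the board, the clay stamp or the tumbler is moved more than 20 mm (distance of any of turned_tile_a, turned_tile_b, stamp, tumbler from where it was at the start of the episode above 0.02 m).
It also fails if it takes over 51 s, if anything falls off the work surface, if the arm or the gripper's body presses on something with over 40 N, if the wrist force passes 120 N, or if a joint passes its speed limit or range.

## Robot

A 6-joint arm with a two-finger parallel gripper is mounted at the origin on a cart in front of the work surface, level with it; the furniture and walls round the work are solid. World frame = base frame: x ahead of the robot, y to its left, z up, the work surface at z = 0. Lengths are in m, angles in rad, forces in N, time in s.
With the tool pointing down it reaches from about 0.25 to 0.8 m from the base axis. Payload 8.5 kg.
Tool frame: the origin (TCP) lies midway between the tips of the shut fingers; the grasp point (between the pads) lies bot.pinch_z behind it (bot.pinch_z is the distance from the TCP to the grasp point, in m); x points along the fingers, z is the direction in which the jaws open and shut, and the axes are right-handed (so a half turn about x gives the same grasp; the last joint's range is limited). The gripper opens to 85 mm and grips with 20 to 120 N. Pads are 22 mm wide; open, the fingers measure 114 mm over their backs; the gripper's body (76 mm by 85 mm) begins 54 mm behind the grasp point. The pads swing forward as they close: fully open they stand 13 mm farther back than shut.
Start: joints at [1.295, 0.238, -0.013, 1.319, 0, 1.571], TCP at [0.143, 0.505, 0.231] pointing down, gripper open.
Joint ranges: [-2.66, 2.66], [-1.03, 1.9], [-1.14, 1.46], [-1.82, 2.27], [-1.45, 1.34], [-3.14, 3.14]. Speed limits (rad/s): [2.22, 2.22, 2.79, 3.14, 3.14, 3.14].

## Interface

Orientations are given as a unit quaternion [w, x, y, z].
In Python, from plant import status, cams, job_done, bot gives the robot as it stands. The module is installed in compiled form; this text tells all that it offers.
- The arm moves only by the shell command python3 -m pendant 'ROWS' [FORCE]. ROWS is JSON, a list that holds one entry, the list of rows, each a list of 5 numbers: the shift along the tool's x, y, z in mm, then the turn about the tool's x in rad, then the opening, from -1 (shut) to 1 (fully open). A call has 1 to 12 rows; each row shifts and turns the commanded pose from where the row before left it, along the tool's axes as they then stand; what a row does not reach is not made up. A row lasts 1/10 s, in which the tool goes at most 50 mm and 8.59 degrees, less where a joint would pass 70% of its speed; a pose out of reach is approached as far as the arm can. A call is refused whole if a number of a shift passes 50 or a number of a turn 0.15, either way. A call with a gripper value outside its range is refused whole. The fingers move at their own pace and stop on an object; FORCE is the grip in N (left out, the last holds). Time passes only in rows, so rows that do not move let the fingers close. It gives the time, the measured TCP pose, the force and the opening at its end, in the units of the state.
- status.sense(): the state, without advancing time (a new reading comes with each control period).
- cams.capture(name): name is "scene" or "side" or "wrist"; returns the picture (420x560x3 uint8, red, green, blue); there is no depth.
- cams.camera_params(name): a dict with "fx", "fy", "cx", "cy" (pixels), "rvec" (rotation vector, rad) and "tvec" (3), from world to camera coordinates, as OpenCV has them. Camera axes: x right, y down, z forward; pixel columns grow to the right and rows downward; lengths in m; the calibration is good to about 2 mm. A picture is of the moment at which its call begins: read the wrist's pose just before it. camera_params takes no time and is no camera call; for the wrist camera it gives the pose at the moment of the call.
- job_done(): hands the job in, once; it reports no verdict.
The state is a dict: "time_s": time; "qpos": joint angles; "qd": joint speeds; "joint_efforts": joint torques, N m; "position": TCP position; "tool_rot": TCP orientation; "wrist_force": force on the tool from outside, world axes, zero at the start; "wrist_torque": the same for the moment, N m; "width": finger opening in m.
Only numpy, scipy, OpenCV 4.12 (cv2) and the standard library are available. Lean on these libraries where they do the work, as an engineer would, in place of code of your own. Each camera call takes 0.05 s, during which the arm holds its last target.

## Working session

There is one attempt and no reset: what is moved stays moved. The work goes in short steps, Python scripts to look and compute and a shell command to move; the robot and the scene stay as the last step left them, time stands still between calls to the robot, and variables do not carry over. Pictures are saved under pics/ and viewed, and the job is handed in when it is done.

```bash
mkdir -p pics; cat > h.py <<'E'
import numpy as np, cv2
from plant import status, cams, job_done, bot
def cap(n,f):
    im=cams.capture(n); cv2.imwrite('pics/'+f,im[:,:,::-1]); return im
def ray(n,u,v,z,p=None):
    p=p or cams.camera_params(n)
    R,_=cv2.Rodrigues(np.array(p['rvec'],float)); t=np.array(p['tvec'],float)
    c=-R.T@t; d=R.T@np.array([(u-p['cx'])/p['fx'],(v-p['cy'])/p['fy'],1])
    return c+d*(z-c[2])/d[2]
def proj(n,P,p=None):
    p=p or cams.camera_params(n)
    R,_=cv2.Rodrigues(np.array(p['rvec'],float)); t=np.array(p['tvec'],float)
    q=R@np.array(P,float)+t; return np.array([p['fx']*q[0]/q[2]+p['cx'],p['fy']*q[1]/q[2]+p['cy']])
E
python3 - <<'E'
from h import *
for n in ('scene','side','wrist'): cap(n,n+'0.png')
s=status.sense(); print(s); print(bot.pinch_z,[a for a in dir(bot) if a[0]!='_'])
for n in ('scene','side','wrist'):
    p=cams.camera_params(n);R,_=cv2.Rodrigues(np.array(p['rvec'],float));print(n,-R.T@np.array(p['tvec']),R[2])
E
```

```text
{'time_s': 0.15, 'qpos': array([ 1.29501575e+00,  2.38663114e-01, -1.40912577e-02,  1.31923333e+00,
       -5.75878146e-06,  1.57082280e+00]), 'qd': array([ 0.00042298, -0.00264348,  0.00253363, -0.00074239, -0.00133786,
       -0.00097844]), 'joint_efforts': array([ 3.52047600e-04, -5.39075124e+01,  3.46598983e+01,  1.44079127e-02,
       -2.34052249e-05,  1.05922916e-05]), 'position': array([0.14286287, 0.50482444, 0.23080282]), 'tool_rot': array([ 0.56365178, -0.42677539,  0.56432123,  0.42626398]), 'wrist_force': array([0.58037559, 0.63249375, 0.25545893]), 'wrist_torque': array([0.0063578 , 0.00866205, 0.00955722]), 'width': 0.0851020866017282}
0.0187 ['IKError', 'pinch_z']
scene [-0.250775   -0.58237527  0.63526845] [ 0.67291662  0.53853783 -0.50710969]
side [ 0.18866714 -0.4945063   0.58356818] [ 0.4352059   0.63881777 -0.63443493]
wrist [0.08089104 0.52236556 0.37433529] [ 0.24843194 -0.07098497 -0.96604488]
```

View pics/scene0.png

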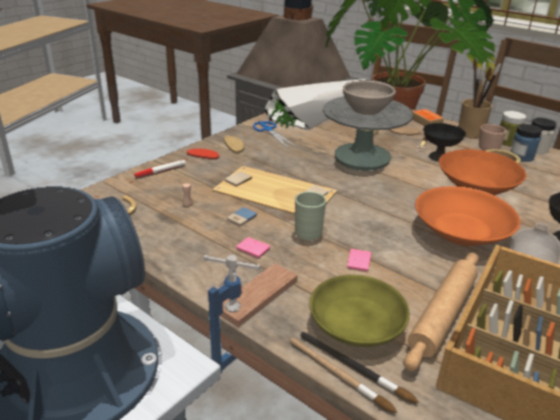

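View pics/side0.png

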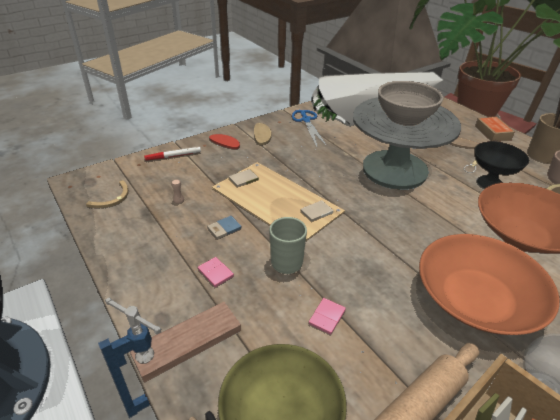

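View pics/wrist0.png

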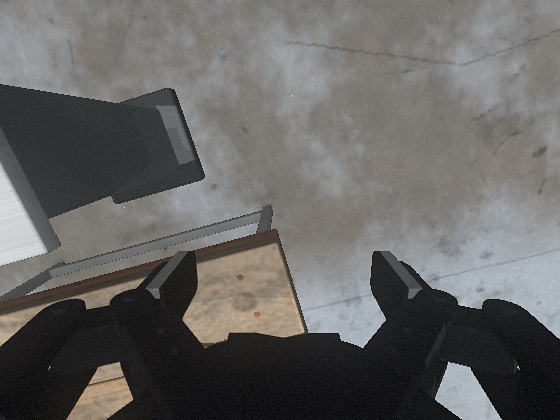

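The tile is the blue and bare one at side (224,227). The pink ones at (215,271) and (327,316) are look-alikes, and the two tan ones at (244,178) and (317,211) lie on the board. I'll enlarge the blue one to confirm.

```bash
python3 - <<'E'
from h import *
im=cv2.imread('pics/side0.png'); c=im[150:300,140:360]; cv2.imwrite('pics/crop_s.png',cv2.resize(c,None,fx=3.6,fy=3.6,interpolation=cv2.INTER_CUBIC))
im=cv2.imread('pics/scene0.png'); c=im[160:270,170:350]; cv2.imwrite('pics/crop_c.png',cv2.resize(c,None,fx=4.4,fy=4.4,interpolation=cv2.INTER_CUBIC))
E
```

```text
(no output)
```

View pics/crop_s.png

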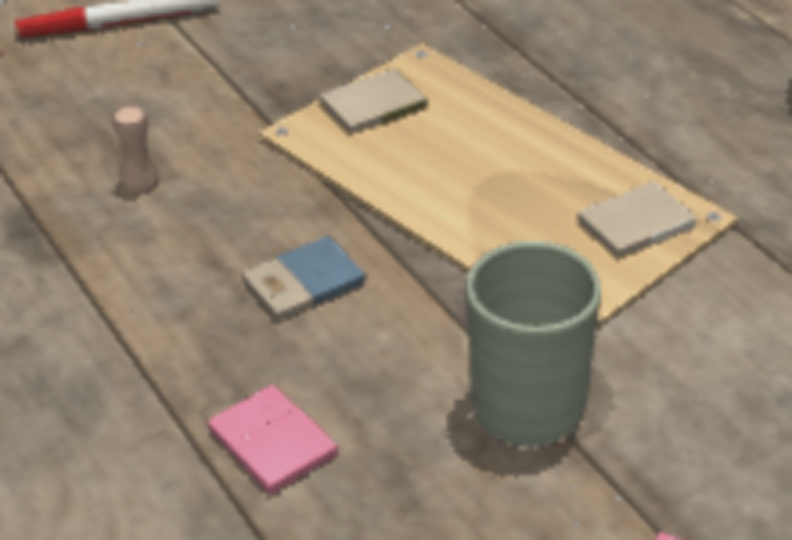

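View pics/crop_c.png

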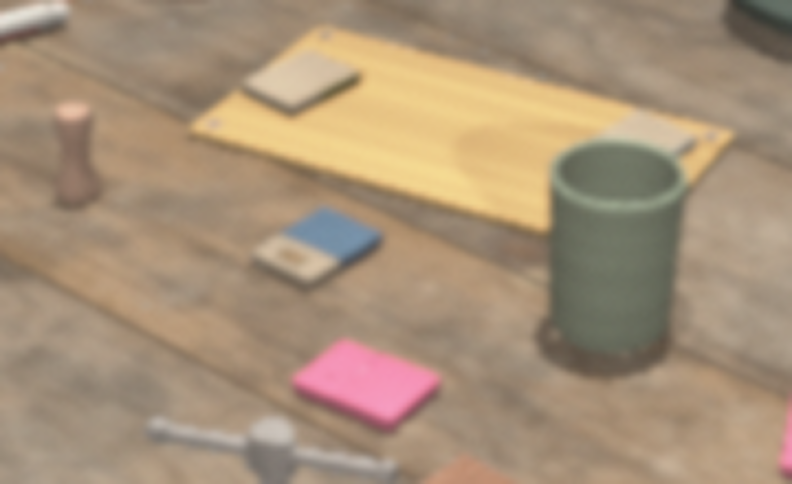

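```bash
python3 - <<'E'
from h import *
def S(u,v,z): return ray('side',140+u/3.6-.4,150+v/3.6-.4,z)
def C(u,v,z): return ray('scene',170+u/4.4-.4,160+v/4.4-.4,z)
def pr(l,p): print(l,np.round(p,4))
T=np.array([S(245,270,.008),S(328,236,.008),S(365,270,.008),S(281,307,.008)]);pr('tile side',T)
T2=np.array([C(254,256,.008),C(322,208,.008),C(382,237,.008),C(309,279,.008)]);pr('tile scene',T2)
for t in (T,T2):
    pr('c',t.mean(0)); d=(t[1]+t[2]-t[0]-t[3]);pr('yaw',np.degrees(np.arctan2(d[1],d[0]))); pr('L,W',[np.linalg.norm(d)/2,np.linalg.norm(t[0]+t[1]-t[2]-t[3])/2])
for f,l in ((S,[(262,132),(422,44),(737,217),(470,264)]),(C,[(189,128),(327,25),(736,133),(540,232)])):
    for q in l: pr('board',f(*q,.006))
pr('stamp',S(138,190,0));pr('stamp',C(78,203,0))
pr('tumbler',S(527,425,0));pr('tumbler rim',S(533,288,.084));pr('tum rim',C(618,178,.084))
pr('pink',S(272,438,.008));pr('tileA',S(373,97,.014));pr('tileB',S(637,215,.014))
E
```

```text
tile side [[0.4496 0.1191 0.008 ]
 [0.502  0.1197 0.008 ]
 [0.5047 0.0833 0.008 ]
 [0.4519 0.0818 0.008 ]]
tile scene [[0.4466 0.1119 0.008 ]
 [0.502  0.1177 0.008 ]
 [0.5015 0.0766 0.008 ]
 [0.4493 0.0777 0.008 ]]
c [0.4771 0.101  0.008 ]
yaw 1.1499
L,W [0.0526 0.0369]
c [0.4749 0.096  0.008 ]
yaw 2.48
L,W [0.0538 0.0377]
board [0.518  0.2302 0.006 ]
board [0.6524 0.2605 0.006 ]
board [0.7088 0.0089 0.006 ]
board [0.5572 0.0581 0.006 ]
board [0.5177 0.2292 0.006 ]
board [0.6574 0.2567 0.006 ]
board [0.711  0.0055 0.006 ]
board [0.5602 0.0225 0.006 ]
stamp [0.4332 0.2259 0.    ]
stamp [0.432  0.2233 0.    ]
tumbler [ 0.5174 -0.0542  0.    ]
tumbler rim [ 0.5228 -0.0471  0.084 ]
tum rim [ 0.5204 -0.0504  0.084 ]
pink [0.4036 0.0007 0.008 ]
tileA [0.5885 0.2156 0.014 ]
tileB [0.655  0.0343 0.014 ]
```

```bash
cat >> h.py <<'E'
from scipy.spatial.transform import Rotation as Ro
PH=0.215; E0=np.array([.5457,.1028,.006]); EX=np.array([np.cos(PH),np.sin(PH),0]); EY=np.array([-np.sin(PH),np.cos(PH),0])
def toE(P): d=np.array(P)-E0; return np.array([d@EX,d@EY,d[2]])
def frE(x,y): return E0+EX*x+EY*y
def tool():
    s=status.sense(); q=s['tool_rot']; return s,Ro.from_quat([q[1],q[2],q[3],q[0]]).as_matrix()
def go(P):
    s,R=tool(); return np.round(1000*R.T@(np.array(P)-s['position']),1)
def st():
    s,R=tool(); print('t',round(s['time_s'],2),'E(mm)',np.round(1000*toE(s['position']),1),'z',round(1000*s['position'][2],1),'F',np.round(s['wrist_force'],1),'w',round(s['width'],4)); 
    print('tool in E', 'y:',np.round([R[:,1]@EX,R[:,1]@EY],3),'z:',np.round([R[:,2]@EX,R[:,2]@EY],3))
E
python3 - <<'E'
from h import *
st(); print(tool()[1]); s,R=tool()
# turn about tool x so tool z // +-EY
for sg in (1,-1):
    t=sg*EY; print(sg,np.arctan2(-(t@R[:,1]),t@R[:,2]))
P=frE(-.125,.011); P[2]=.1; print(P, go(P)); print(status.sense()['qpos'][5])
E
```

```text
t 0.15 E(mm) [-307.8  478.7  224.8] z 230.8 F [0.6 0.6 0.3] w 0.0851
tool in E y: [-0.882  0.471] z: [0.471 0.882]
[[-3.18867501e-04 -9.62205734e-01  2.72323380e-01]
 [-1.14792288e-03  2.72323567e-01  9.62205049e-01]
 [-9.99999290e-01 -5.79032000e-06 -1.19137311e-03]]
1 -0.4908073395448217
-1 2.6507853140449713
[0.42123113 0.08687831 0.1       ] [ 131.2 -381.7 -326.2]
1.5708228026521243
```

```bash
python3 -m pendant '[[[0,0,0,-0.123,-1],[0,0,0,-0.123,-1],[0,0,0,-0.123,-1],[0,0,0,-0.122,-1],[0,-15,-39,0,-1],[0,-15,-39,0,-1],[0,-15,-39,0,-1],[0,-15,-39,0,-1],[0,-15,-39,0,-1],[0,-15,-39,0,-1],[0,-15,-39,0,-1],[0,-15,-39,0,-1]]]' 30
python3 - <<'E'
from h import *
st(); P=frE(-.125,.011); P[2]=.06; print(go(P))
E
```

```text
time_s: 1.35
position: [0.3273, 0.2244, 0.2313]
tool_rot: [-0.443, 0.551, -0.443, -0.551]
wrist_force: [0.3, -0.2, 0.3]
width: 0.0002
t 1.35 E(mm) [-187.4  165.4  225.3] z 231.3 F [ 0.3 -0.2  0.3] w 0.0002
tool in E y: [-1. -0.] z: [-0.  1.]
[ 171.3  -62.3 -154.4]
```

```bash
python3 -m pendant '[[[10,-15,-38,0,-1],[10,-15,-38,0,-1],[30,-15,-38,0,-1],[40,-17,-40,0,-1],[40,0,0,0,-1],[41,0,0,0,-1],[0,0,0,0,-1]]]'
python3 - <<'E'
from h import *
st(); P=frE(-.125,.011); P[2]=.06; print(go(P))
for n in ('side','wrist'): cap(n,n+'1.png')
E
```

```text
time_s: 2.05
position: [0.4126, 0.0934, 0.0631]
tool_rot: [0.441, -0.549, 0.446, 0.552]
wrist_force: [-0.5, -0.5, 0.2]
width: -0.0001
t 2.05 E(mm) [-132.1   19.2   57.1] z 63.1 F [-0.5 -0.5  0.2] w -0.0001
tool in E y: [-1.     0.001] z: [0.001 1.   ]
[ 3.  -7.1 -8.2]
```

View pics/side1.png

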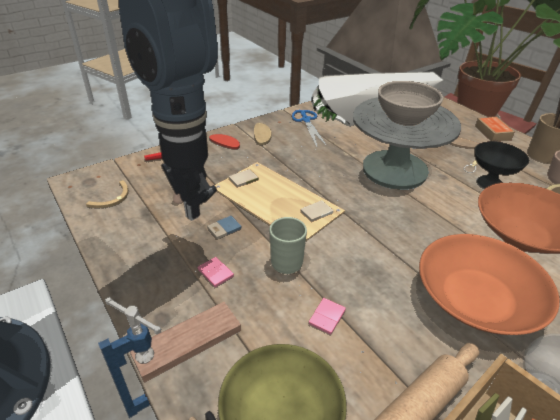

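View pics/wrist1.png

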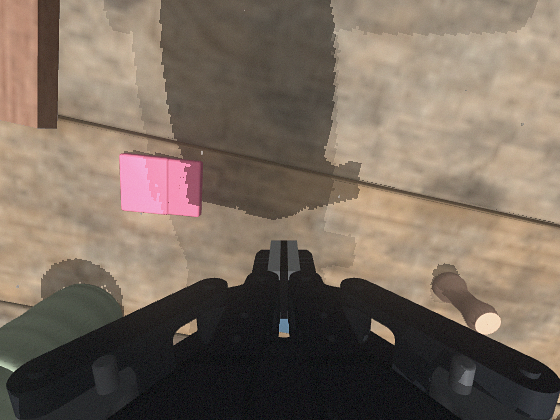

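```bash
python3 -m pendant '[[[20,-5,-8,0,-1],[20,0,0,0,-1],[14,0,0,0,-1],[4,0,0,0,-1],[0,0,0,0,-1],[0,0,0,0,-1]]]'
python3 - <<'E'
from h import *
st()
E
```

```text
time_s: 2.75
position: [0.4238, 0.0883, 0.0103]
tool_rot: [-0.444, 0.551, -0.443, -0.55]
wrist_force: [-0.3, -0.1, -0.0]
width: 0.0
t 2.75 E(mm) [-122.2   11.8    4.3] z 10.3 F [-0.3 -0.1 -0. ] w 0.0
tool in E y: [-1.    -0.001] z: [-0.001  1.   ]
```

```bash
python3 -m pendant '[[[4,0,0,0,-1],[4,0,0,0,-1],[0,0,0,0,-1]]]'
python3 - <<'E'
from h import *
st()
E
python3 -m pendant '[[[0,-5,0,0,-1],[0,-5,0,0,-1],[0,-5,0,0,-1],[0,-5,0,0,-1],[0,-5,0,0,-1],[0,-5,0,0,-1],[0,0,0,0,-1]]]'
python3 - <<'E'
from h import *
st(); cap('side','side2.png'); im=cap('scene','scene2.png')
for n in('side2','scene2'):
    im=cv2.imread(f'pics/{n}.png')[150:270,160:340]; cv2.imwrite(f'pics/{n}c.png',cv2.resize(im,None,fx=4,fy=4,interpolation=cv2.INTER_CUBIC))
E
```

```text
time_s: 3.05
position: [0.4225, 0.0878, 0.0006]
tool_rot: [0.443, -0.551, 0.444, 0.551]
wrist_force: [0.5, 0.1, -0.2]
width: -0.0001
t 3.05 E(mm) [-123.6   11.7   -5.4] z 0.6 F [ 0.5  0.1 -0.2] w -0.0001
tool in E y: [-1. -0.] z: [-0.  1.]
time_s: 3.75
position: [0.4529, 0.0945, 0.0009]
tool_rot: [-0.444, 0.551, -0.443, -0.551]
wrist_force: [0.3, -0.6, -0.2]
width: 0.0001
t 3.75 E(mm) [-92.4  11.7  -5.1] z 0.9 F [ 0.3 -0.6 -0.2] w 0.0001
tool in E y: [-1. -0.] z: [-0.  1.]
```

View pics/side2c.png

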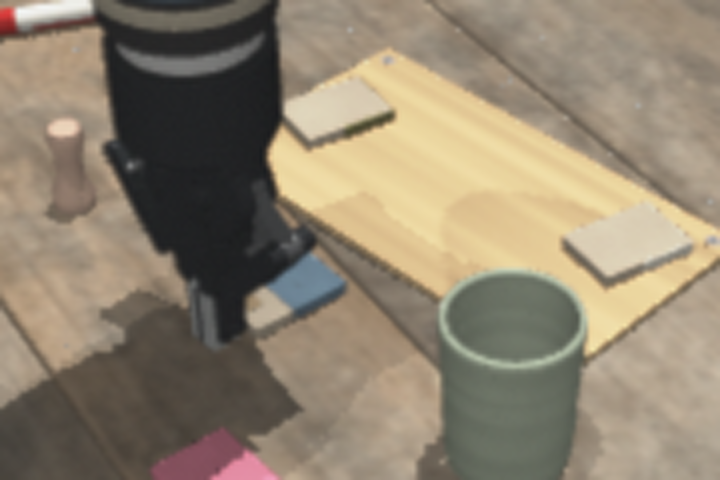

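View pics/scene2c.png

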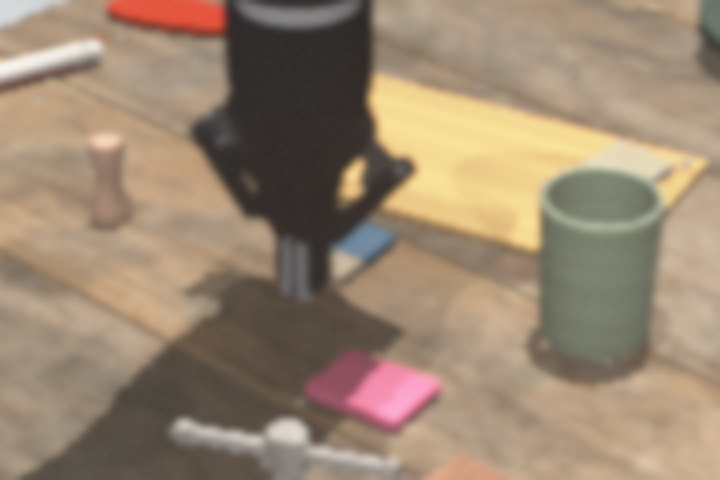

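```bash
python3 -m pendant '[[[-1,-4,0,0,-1],[0,-4,0,0,-1],[0,-4,0,0,-1],[0,-4,0,0,-1],[0,-3,0,0,-1],[0,0,0,0,-1]]]'
python3 - <<'E'
from h import *
st(); cap('side','side3.png')
im=cv2.imread(f'pics/side3.png')[170:260,190:310]; cv2.imwrite(f'pics/side3c.png',cv2.resize(im,None,fx=6,fy=6,interpolation=cv2.INTER_CUBIC))
E
```

```text
time_s: 4.45
position: [0.4711, 0.0984, 0.0018]
tool_rot: [-0.443, 0.551, -0.443, -0.551]
wrist_force: [-0.5, 0.7, -0.0]
width: 0.0
t 4.45 E(mm) [-73.8  11.7  -4.2] z 1.8 F [-0.5  0.7 -0. ] w 0.0
tool in E y: [-1. -0.] z: [-0.  1.]
```

View pics/side3c.png

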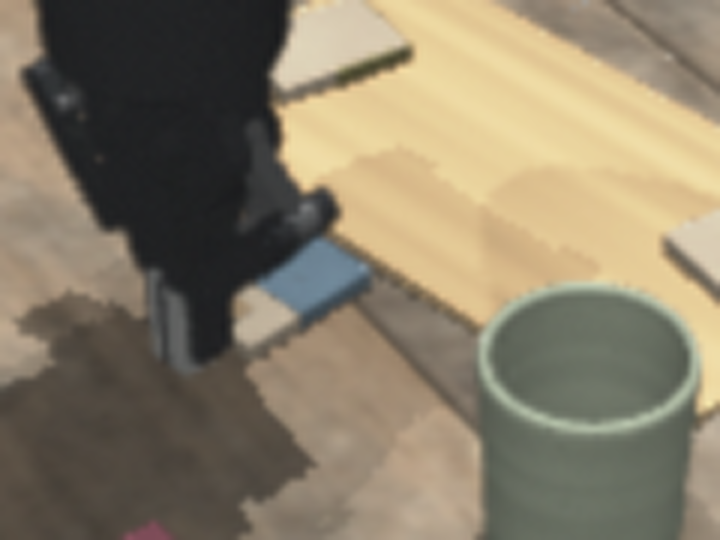

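```bash
python3 - <<'E'
from h import *
f=lambda u,v,z:np.round(1000*toE(ray('side',190+u/6-.4,170+v/6-.4,z)),1)
print(f(370,268,.008),f(318,238,.008),f(247,348,.008),f(400,284,.006))
E
python3 -m pendant '[[[0,-2,0,0,-1],[0,-2,0,0,-1],[0,0,0,0,-1]]]'
python3 -m pendant '[[[0,-1,0,0,-1],[0,-1,0,0,-1],[0,0,0,0,-1]]]'
```

```text
[-7.8 -1.7  2. ] [-9.3 22.6  2. ] [-64.3  -2.6   2. ] [ -4.9 -13.2   0. ]
time_s: 4.8
position: [0.4748, 0.0992, 0.0019]
tool_rot: [-0.443, 0.551, -0.443, -0.551]
wrist_force: [-0.0, -0.7, 0.9]
width: 0.0001
time_s: 5.1
position: [0.4765, 0.0997, 0.0019]
tool_rot: [-0.443, 0.551, -0.443, -0.551]
wrist_force: [0.6, 0.2, -0.3]
width: -0.0001
```

```bash
for i in 1 2; do python3 -m pendant '[[[0,-0.7,0,0,-1],[0,0,0,0,-1]]]' | egrep 'pos|force'; done
```

```text
position: [0.4772, 0.0998, 0.0019]
wrist_force: [0.1, 0.1, -0.4]
position: [0.4779, 0.0999, 0.0019]
wrist_force: [-0.4, 0.0, 0.4]
```

```bash
for i in 1 2; do python3 -m pendant '[[[0,-0.7,0,0,-1],[0,0,0,0,-1]]]' | egrep 'pos|force'; done
```

```text
position: [0.4786, 0.1001, 0.0019]
wrist_force: [0.1, 0.5, 0.1]
position: [0.4791, 0.1002, 0.0018]
wrist_force: [-0.5, -0.9, 1.3]
```

```bash
for i in 1 2; do python3 -m pendant '[[[0,-0.7,0,0,-1],[0,0,0,0,-1]]]' | egrep 'pos|force'; done; python3 -c "
from h import *
st()"
```

```text
position: [0.4792, 0.1002, 0.0017]
wrist_force: [-3.7, -1.6, 2.0]
position: [0.4792, 0.1002, 0.0016]
wrist_force: [-6.2, -1.1, 4.4]
t 6.3 E(mm) [-65.5  11.7  -4.4] z 1.6 F [-6.2 -1.1  4.4] w 0.0001
tool in E y: [-1. -0.] z: [-0.  1.]
```

```bash
python3 -m pendant '[[[0,-0.5,0,0,-1],[-2.4,0,0,0,-1],[-2.4,0,0,0,-1],[-2.4,-0.1,0,0,-1],[-2.3,-0.2,0,0,-1],[0,0,0,0,-1]]]'
python3 - <<'E'
from h import *
st(); cap('side','side4.png')
im=cv2.imread(f'pics/side4.png')[170:260,190:310]; cv2.imwrite(f'pics/side4c.png',cv2.resize(im,None,fx=6,fy=6,interpolation=cv2.INTER_CUBIC))
E
```

```text
time_s: 6.9
position: [0.4802, 0.1004, 0.0112]
tool_rot: [0.443, -0.55, 0.444, 0.551]
wrist_force: [-4.1, -1.3, -0.7]
width: -0.0002
t 6.9 E(mm) [-64.6  11.6   5.2] z 11.2 F [-4.1 -1.3 -0.7] w -0.0002
tool in E y: [-1. -0.] z: [-0.  1.]
```

View pics/side4c.png

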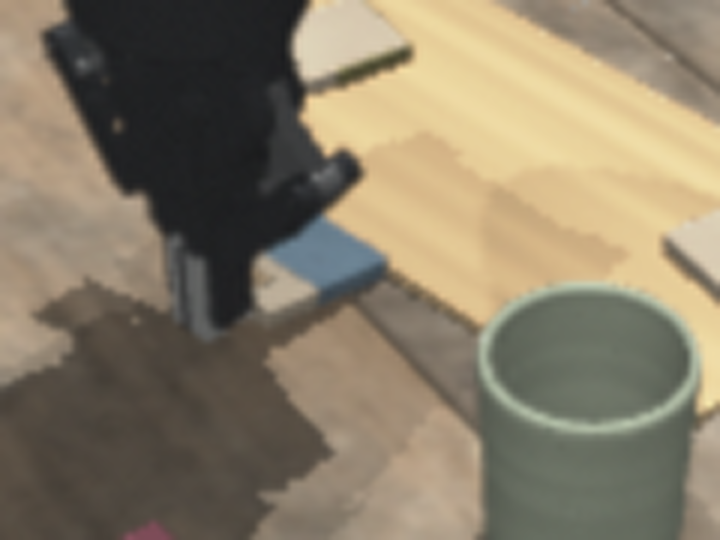

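It is lifting, with the near end off the table. I'll continue along the arc.

```bash
python3 -m pendant '[[[-2.3,-0.5,0,0,-1],[-2.3,-0.5,0,0,-1],[-2.3,-0.6,0,0,-1],[-2.3,-0.6,0,0,-1],[-2.2,-0.7,0,0,-1],[-2.2,-0.8,0,0,-1],[0,0,0,0,-1]]]'
python3 - <<'E'
from h import *
st(); cap('side','side5.png')
im=cv2.imread(f'pics/side5.png')[170:260,190:310]; cv2.imwrite(f'pics/side5c.png',cv2.resize(im,None,fx=6,fy=6,interpolation=cv2.INTER_CUBIC))
E
```

```text
time_s: 7.65
position: [0.4843, 0.1013, 0.0251]
tool_rot: [0.443, -0.551, 0.444, 0.551]
wrist_force: [-5.4, -1.7, 2.2]
width: 0.0
t 7.65 E(mm) [-60.3  11.6  19.1] z 25.1 F [-5.4 -1.7  2.2] w 0.0
tool in E y: [-1. -0.] z: [-0.  1.]
```

View pics/side5c.png

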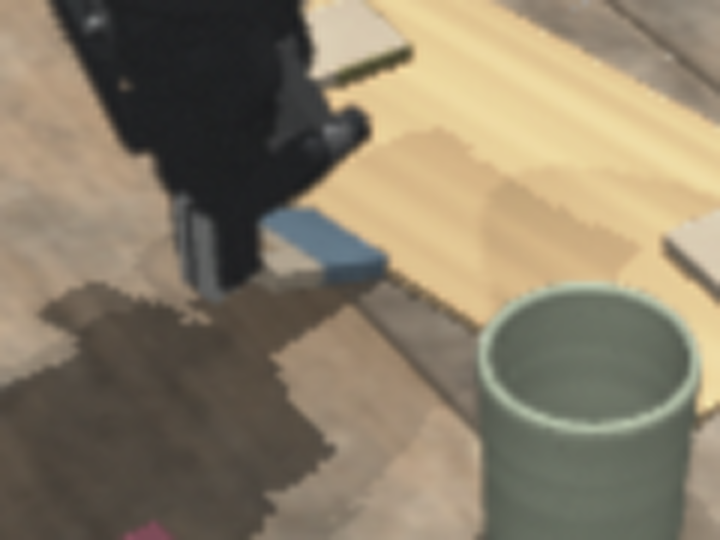

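```bash
python3 -m pendant '[[[-2.1,-0.9,0,0,-1],[-2.1,-1.0,0,0,-1],[-2.0,-1.0,0,0,-1],[-2.0,-1.1,0,0,-1],[-1.9,-1.2,0,0,-1],[-1.9,-1.3,0,0,-1],[-1.8,-1.4,0,0,-1],[-1.8,-1.5,0,0,-1],[0,0,0,0,-1]]]'
python3 - <<'E'
from h import *
st(); cap('side','side6.png')
im=cv2.imread(f'pics/side6.png')[170:260,190:310]; cv2.imwrite(f'pics/side6c.png',cv2.resize(im,None,fx=6,fy=6,interpolation=cv2.INTER_CUBIC))
E
```

```text
time_s: 8.6
position: [0.4944, 0.1035, 0.0409]
tool_rot: [-0.443, 0.551, -0.443, -0.551]
wrist_force: [-4.6, -1.7, 4.0]
width: -0.0
t 8.6 E(mm) [-50.   11.7  34.9] z 40.9 F [-4.6 -1.7  4. ] w -0.0
tool in E y: [-1. -0.] z: [-0.  1.]
```

View pics/side6c.png

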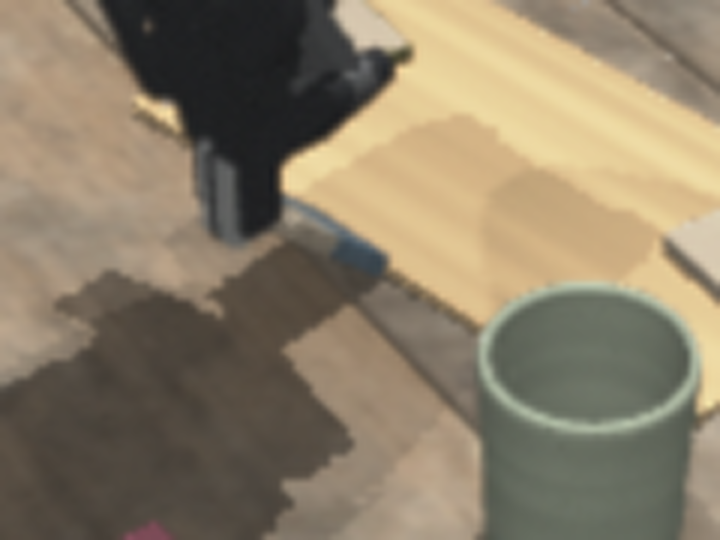

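```bash
python3 -m pendant '[[[-1.6,-1.7,0,0,-1],[-1.5,-1.7,0,0,-1],[-1.4,-1.9,0,0,-1],[-1.4,-1.9,0,0,-1],[-1.2,-1.9,0,0,-1],[-1.1,-2.0,0,0,-1],[-1.0,-2.0,0,0,-1],[-1.0,-2.0,0,0,-1],[0,0,0,0,-1]]]'
python3 - <<'E'
from h import *
st(); cap('side','side7.png')
im=cv2.imread(f'pics/side7.png')[170:260,190:310]; cv2.imwrite(f'pics/side7c.png',cv2.resize(im,None,fx=6,fy=6,interpolation=cv2.INTER_CUBIC))
E
```

```text
time_s: 9.55
position: [0.5083, 0.1064, 0.052]
tool_rot: [0.443, -0.551, 0.444, 0.551]
wrist_force: [-12.1, -3.5, 21.2]
width: 0.0003
t 9.55 E(mm) [-35.8  11.5  46. ] z 52.0 F [-12.1  -3.5  21.2] w 0.0003
tool in E y: [-1. -0.] z: [-0.  1.]
```

View pics/side7c.png

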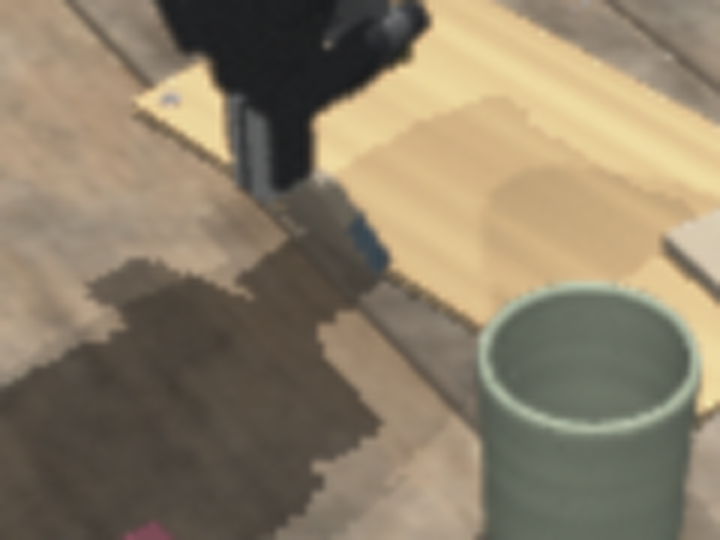

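```bash
python3 -m pendant '[[[-1.3,-1.9,0,0,-1],[-1.1,-2.1,0,0,-1],[-0.8,-2.1,0,0,-1],[-0.8,-2.1,0,0,-1],[-0.6,-2.1,0,0,-1],[-0.5,-2.1,0,0,-1],[0,0,0,0,-1]]]'
python3 - <<'E'
from h import *
st(); cap('side','side8.png')
im=cv2.imread(f'pics/side8.png')[170:260,190:310]; cv2.imwrite(f'pics/side8c.png',cv2.resize(im,None,fx=6,fy=6,interpolation=cv2.INTER_CUBIC))
E
```

```text
time_s: 10.3
position: [0.5237, 0.1099, 0.0586]
tool_rot: [-0.445, 0.552, -0.442, -0.549]
wrist_force: [-6.8, -1.1, 24.6]
width: 0.0002
t 10.3 E(mm) [-20.   11.6  52.6] z 58.6 F [-6.8 -1.1 24.6] w 0.0002
tool in E y: [-1. -0.] z: [-0.  1.]
```

View pics/side8c.png

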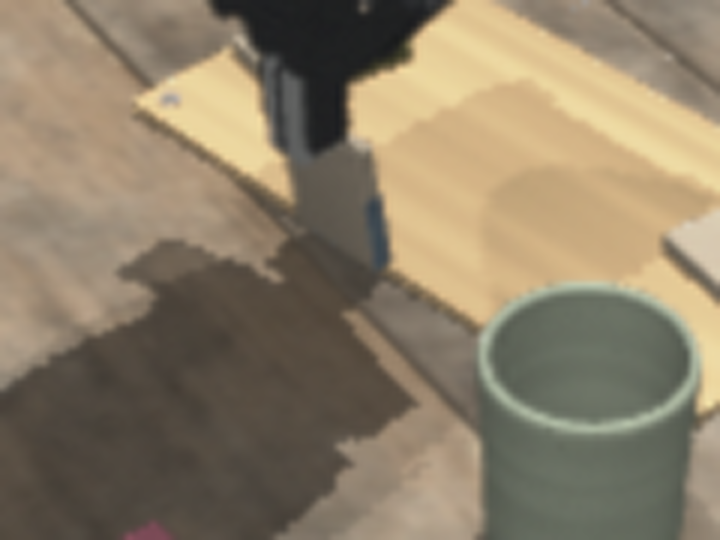

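```bash
python3 -m pendant '[[[-0.5,-2.1,0,0,-1],[-0.2,-2.1,0,0,-1],[0,-2.1,0,0,-1],[0,-2.1,0,0,-1],[0,0,0,0,-1]]]'
python3 - <<'E'
from h import *
st(); cap('side','side9.png')
im=cv2.imread(f'pics/side9.png')[170:260,190:310]; cv2.imwrite(f'pics/side9c.png',cv2.resize(im,None,fx=6,fy=6,interpolation=cv2.INTER_CUBIC))
E
```

```text
time_s: 10.85
position: [0.5339, 0.1121, 0.0602]
tool_rot: [-0.446, 0.553, -0.441, -0.549]
wrist_force: [-1.4, -1.4, 25.5]
width: -0.0001
t 10.85 E(mm) [-9.5 11.6 54.2] z 60.2 F [-1.4 -1.4 25.5] w -0.0001
tool in E y: [-1. -0.] z: [-0.  1.]
```

View pics/side9c.png

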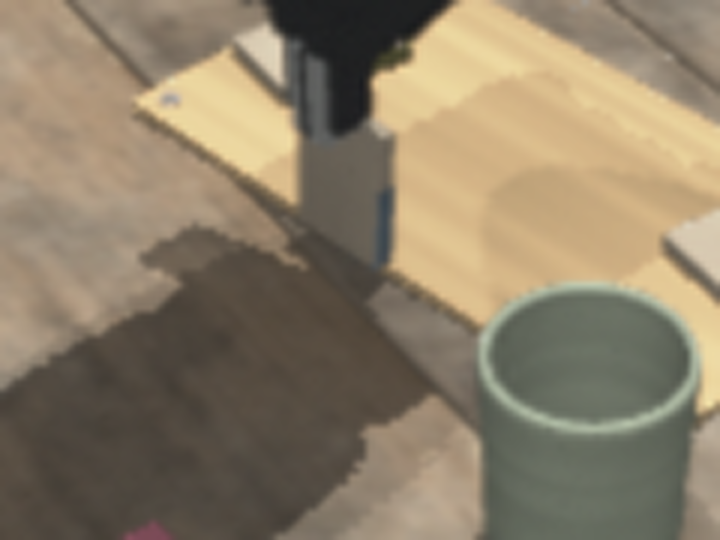

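```bash
python3 - <<'E'
from h import *
cap('scene','scene9.png')
im=cv2.imread(f'pics/scene9.png')[160:240,220:330]; cv2.imwrite(f'pics/scene9c.png',cv2.resize(im,None,fx=6,fy=6,interpolation=cv2.INTER_CUBIC))
im=cv2.imread(f'pics/side9.png')[180:225,230:270]; cv2.imwrite(f'pics/side9d.png',cv2.resize(im,None,fx=13,fy=13,interpolation=cv2.INTER_CUBIC))
E
```

```text
(no output)
```

View pics/scene9c.png

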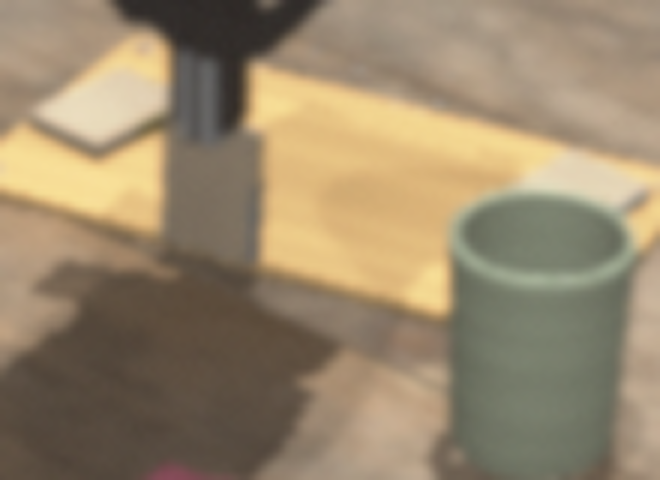

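View pics/side9d.png

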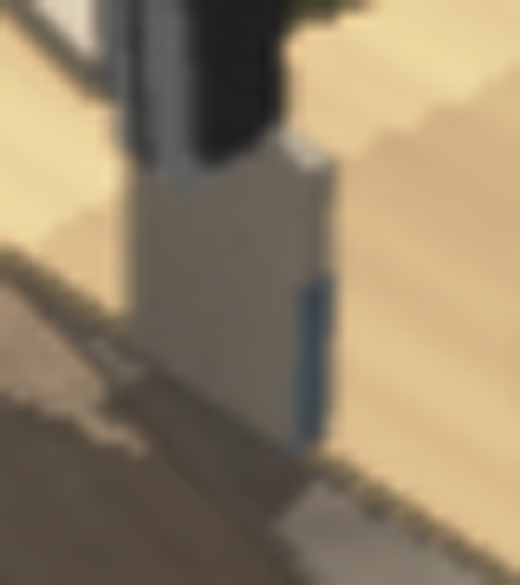

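The tile now stands on end at the board's edge. The finger is on its top end at about 25 N and there is no slip. I'll keep rolling it forward past the balance point.

```bash
python3 -m pendant '[[[-0.6,-1.5,0,0,-1],[-0.2,-2,0,0,-1],[0,-2,0,0,-1],[0,0,0,0,-1]]]'
python3 - <<'E'
from h import *
st(); cap('side','side10.png')
im=cv2.imread(f'pics/side10.png')[170:260,190:310]; cv2.imwrite(f'pics/side10c.png',cv2.resize(im,None,fx=6,fy=6,interpolation=cv2.INTER_CUBIC))
E
```

```text
time_s: 11.35
position: [0.5393, 0.1133, 0.0604]
tool_rot: [-0.446, 0.553, -0.441, -0.549]
wrist_force: [0.2, -0.2, 19.1]
width: 0.0
t 11.35 E(mm) [-4.  11.7 54.4] z 60.4 F [ 0.2 -0.2 19.1] w 0.0
tool in E y: [-1. -0.] z: [-0.  1.]
```

View pics/side10c.png

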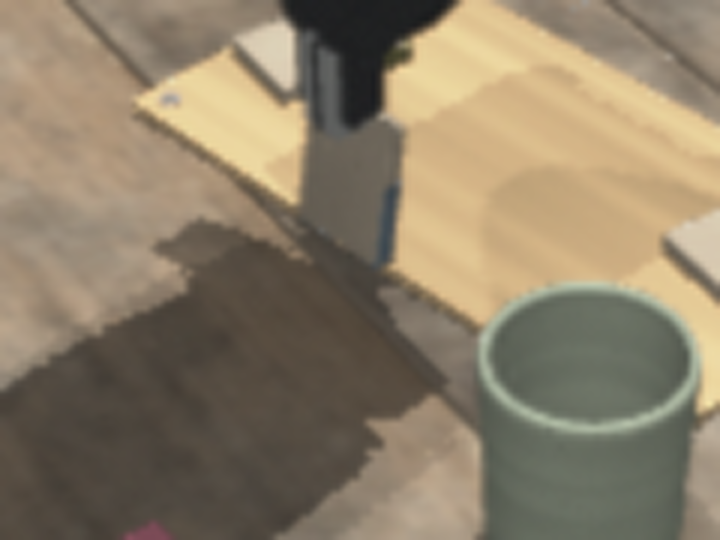

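```bash
python3 -m pendant '[[[-0.4,-2,0,0,-1],[0,-2,0,0,-1],[0,-2,0,0,-1],[0,0,0,0,-1]]]'
python3 - <<'E'
from h import *
st(); cap('side','side11.png')
im=cv2.imread(f'pics/side11.png')[170:260,190:310]; cv2.imwrite(f'pics/side11c.png',cv2.resize(im,None,fx=6,fy=6,interpolation=cv2.INTER_CUBIC))
E
```

```text
time_s: 11.8
position: [0.5448, 0.1145, 0.0602]
tool_rot: [-0.446, 0.553, -0.441, -0.549]
wrist_force: [2.1, 0.2, 15.0]
width: -0.0
t 11.8 E(mm) [ 1.6 11.6 54.2] z 60.2 F [ 2.1  0.2 15. ] w -0.0
tool in E y: [-1. -0.] z: [-0.  1.]
```

View pics/side11c.png

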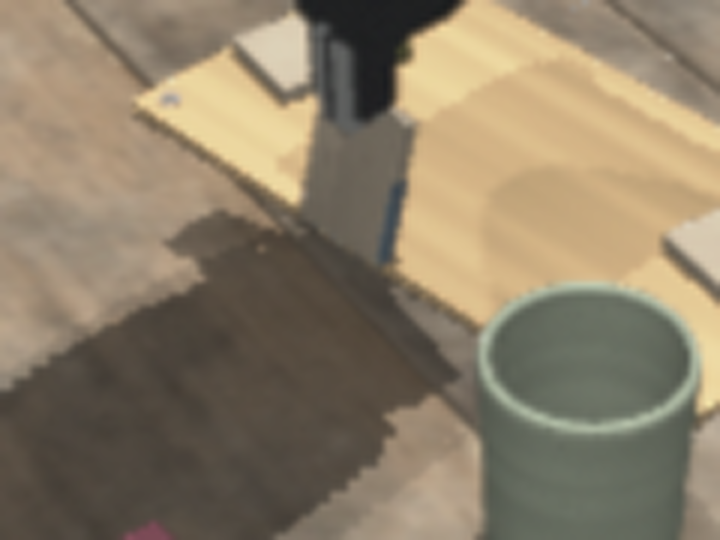

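```bash
python3 -m pendant '[[[0,-2.5,0,0,-1],[0,-2.5,0,0,-1],[0,-2.5,0,0,-1],[0,-2.5,0,0,-1],[0,0,0,0,-1]]]'
python3 - <<'E'
from h import *
st(); cap('side','side12.png')
im=cv2.imread(f'pics/side12.png')[170:260,190:310]; cv2.imwrite(f'pics/side12c.png',cv2.resize(im,None,fx=6,fy=6,interpolation=cv2.INTER_CUBIC))
E
```

```text
time_s: 12.35
position: [0.5528, 0.1163, 0.0588]
tool_rot: [-0.445, 0.552, -0.442, -0.55]
wrist_force: [1.7, 0.8, 8.1]
width: -0.0
t 12.35 E(mm) [ 9.9 11.7 52.8] z 58.8 F [1.7 0.8 8.1] w -0.0
tool in E y: [-1. -0.] z: [-0.  1.]
```

View pics/side12c.png

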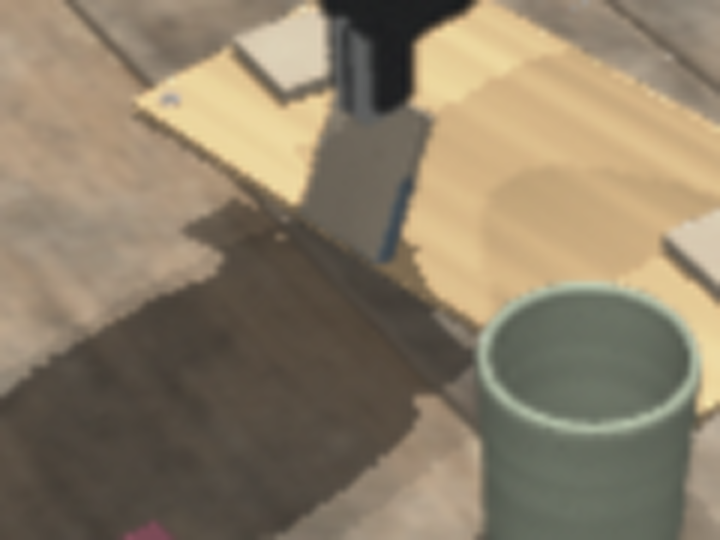

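It leans well past upright. I'll lift the finger and let it fall over.

```bash
python3 -m pendant '[[[-3,-1,0,0,-1],[-6,0,0,0,-1],[-10,0,0,0,-1],[-10,0,0,0,-1],[-10,0,0,0,-1],[0,0,0,0,-1]]]'
python3 - <<'E'
from h import *
st(); cap('side','side13.png')
im=cv2.imread(f'pics/side13.png')[170:260,190:310]; cv2.imwrite(f'pics/side13c.png',cv2.resize(im,None,fx=6,fy=6,interpolation=cv2.INTER_CUBIC))
E
```

```text
time_s: 13.0
position: [0.5522, 0.1162, 0.0986]
tool_rot: [-0.444, 0.551, -0.443, -0.55]
wrist_force: [0.7, 0.6, 0.5]
width: 0.0001
t 13.0 E(mm) [ 9.2 11.7 92.6] z 98.6 F [0.7 0.6 0.5] w 0.0001
tool in E y: [-1. -0.] z: [-0.  1.]
```

View pics/side13c.png

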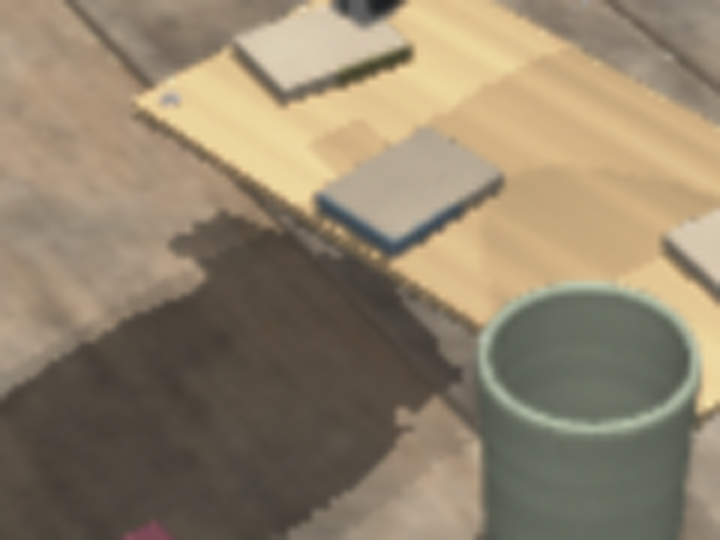

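The tile lies flat on the board, glaze down, with its plain back up. I'll raise the arm, check the pose and compare the other objects with where they stood at the start.

```bash
python3 -m pendant '[[[-20,0,0,0,-1],[-30,0,0,0,-1],[-30,0,0,0,-1],[0,0,0,0,-1],[0,0,0,0,-1]]]'
python3 - <<'E'
from h import *
st(); im=cap('side','side14.png')
f=lambda u,v,z:1000*toE(ray('side',190+u/6-.4,170+v/6-.4,z))
c=np.array([f(317,200,.014),f(425,130,.014),f(504,178,.014),f(388,245,.014)]);print(np.round(c,1),np.round(c.mean(0),1))
cv2.imwrite('pics/side14c.png',cv2.resize(im[150:300,140:360,::-1],None,fx=3.6,fy=3.6,interpolation=cv2.INTER_CUBIC))
E
```

```text
time_s: 13.55
position: [0.5514, 0.116, 0.1769]
tool_rot: [-0.444, 0.551, -0.443, -0.551]
wrist_force: [-0.5, 0.1, -0.7]
width: 0.0002
t 13.55 E(mm) [  8.4  11.7 170.9] z 176.9 F [-0.5  0.1 -0.7] w 0.0002
tool in E y: [-1. -0.] z: [-0.  1.]
[[-0.2 32.5  8. ]
 [54.4 34.7  8. ]
 [54.3 -4.8  8. ]
 [-0.  -2.5  8. ]] [27.1 15.   8. ]
```

View pics/side14c.png

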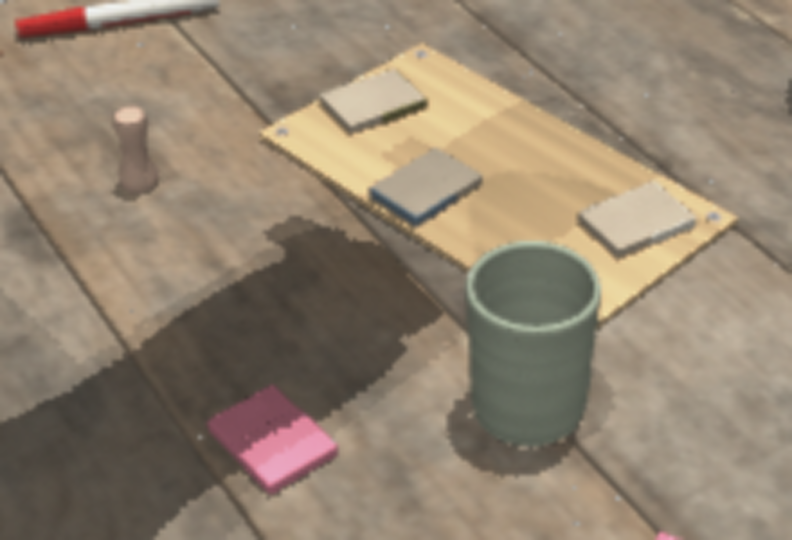

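The tile centre is 27 mm past the edge and 15 mm from the middle line. It is flat at the expected height (corners measure 54.5 by 37 to 39 mm on the z = 14 mm plane). Everything else is at its original pixels, so I'm handing in.

```bash
python3 -c "
from h import *
print(job_done())"
```

```text
the job is handed in; nothing more can be done
None
```

The tile now lies flat on the board, glazed side down, and I have handed the job in; no verdict was given. With shut fingertips I pushed it flat along the table until it met the board's edge. I then worked its near end up by friction until it stood on end, rolled it past upright and let it fall onto the board.

**Last checks:**
- **Position:** the side view puts the tile's centre about 27 mm past the front edge and 15 mm off the middle line, with its plain back up.
- **Other things:** the two turned tiles, the stamp, the tumbler and the pink look-alike nearest the tile's run stand at the same pixels as at the start. The arm is clear, 177 mm above the table.
- **Forces and time:** the wrist force readings peaked at about 26 N, and the robot clock read about 13.6 s.

**What differed from plan:** while tipping, the tile's end climbed onto the board, so it stood on the board at its edge rather than on the table. The side and scene cameras also differed by up to about 5 mm on the tile's starting position.

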